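# Engage the spindle lock on the inspection bench

## Robot

A 6-joint arm with a two-finger parallel gripper is mounted at the origin on the work surface. World frame = base frame: x ahead of the robot, y to its left, z up, the work surface at z = 0. Lengths are in m, angles in rad, forces in N, time in s.
With the tool pointing down it reaches from about 0.35 to 0.975 m from the base axis. Payload 4.9 kg.
Tool frame: the origin (TCP) lies on the centre line of the jaws, within the pads' length; the fingertips stand 14 mm ahead of it and the grasp point (between the pads) lies 5 mm behind it; y points along the fingers, z is the direction in which the jaws open and shut, and the axes are right-handed (so a half turn about y gives the same grasp; the last joint's range is limited). The gripper opens to 85 mm and grips with 20 to 120 N. Pads are 22 mm wide; open, the fingers measure 114 mm over their backs; the gripper's body (76 mm by 85 mm) begins 54 mm behind the grasp point. The pads swing forward as they close: fully open they stand 13 mm farther back than shut.
Start: joints at [-1.321, 0.053, 1.613, -0, 1.476, -0.119], TCP at [0.225, -0.583, 0.245] pointing down, gripper open.
Joint ranges: [-3.01, 3.01], [-1.01, 2.22], [0.06, 2.58], [-1.02, 4.17], [0.09, 2.62], [-3.14, 3.14]. Speed limits (rad/s): [2.57, 2.57, 3.14, 3.14, 3.14, 3.14].

## Interface

Orientations are given as a rotation vector (axis times angle).
In Python, from station import ctrl gives the robot as it stands.
- The arm moves only by the tool servo_tool, never from a script. Its arguments are lists of equal length, an entry for each row: "delta_pos": the shift along the tool's x, y, z in m, a list of three; "dr": the turn, a rotation vector about the tool's x, y, z in degrees, a list of three; "grip": the opening, from 0 (shut) to 1 (fully open). In form: {"delta_pos": [[x, y, z], ...], "dr": [[rx, ry, rz], ...], "grip": [grip, ...]}. A call has 1 to 5 rows; each row shifts and turns the pose as measured when the row begins, along the tool's axes as they then stand; what a row does not reach is not made up. A row lasts 1/8 s, in which the tool goes at most 62.5 mm and 10.7 degrees, less where a joint would pass 70% of its speed; a pose out of reach is approached as far as the arm can. A call is refused whole if a number of a shift passes 0.0625 or a number of a turn 10.7, either way. A call with a gripper value outside its range is refused whole. The fingers move at their own pace and stop on an object; "grip_force" is the grip in N (left out, the last holds). Time passes only in rows, so rows that do not move let the fingers close. It gives the time, the measured TCP pose, the force and the opening at its end, in the units of the state.
- ctrl.get_obs(): the state, without advancing time (a new reading comes with each control period).
- ctrl.get_image(name): name is "scene" or "top" or "wrist"; returns the picture (480x640x3 uint8, red, green, blue); there is no depth.
- ctrl.camera_params(name): a dict with "fovy" (degrees; the focal length in pixels is half the picture's height over the tangent of half this angle, whatever the lens; pixels are square), "cx", "cy" (the principal point, pixels), "eye" and "rotation" of the camera in the world. Camera axes: x right, y down, z forward; pixel columns grow to the right and rows downward; lengths in m; the calibration is good to about 2 mm. A picture is of the moment at which its call begins: read the wrist's pose just before it. camera_params takes no time and is no camera call; for the wrist camera it gives the pose at the moment of the call.
- ctrl.finish_job(): hands the job in, once; it reports no verdict.
Trained networks look in the newest picture that a camera, given by its name, has taken for a name from the list of things; names that differ only in an ending like _2 or _b are one class to them, and where a whole thing is asked for, a point or a joint stands for the part that bears it (a point fixed in the world has none). Each returns a list of dicts, best first, with "score" (0 to 1); they miss things now and then, are a little off and sometimes report something else, mostly with a low value. They report only what shows in the picture. A call takes as long as a camera call.
- ctrl.masks_of(camera, label): "pixels" (480x640 bool, what is visible of it) and "extent" ([left, top, right, bottom] in pixels, round what is visible of it).
The state is a dict: "t": time; "q": joint angles; "dq": joint speeds; "effort": joint torques, N m; "tool_pos": TCP position; "tool_rot": TCP orientation; "contact_force": force on the tool from outside, world axes, zero at the start; "wrist_torque": the same for the moment, N m; "opening": finger opening in m.
Only numpy, scipy, OpenCV 4.12 (cv2) and the standard library are available. Lean on these libraries where they do the work, as an engineer would, in place of code of your own. Each camera call takes 0.05 s, during which the arm holds its last target.

## Task

Lock the spindle: with the fingertips, push the pin of the round slotted disc so that the disc turns until its slot lines up with the sliding bolt, then push the bolt by its lug through the slot until it is fully home, the lug up against the bridge. Only push: do not pick up or lift the bolt, and leave the copper hex rings, the caliper and the dial gauge stand where they are.

Things in the scene. Friction and masses are not known exactly. Their poses are not given: they have to be found in the camera images.
- lock_base: Fixed grey lock body. Origin on the disc's vertical axis at bench level; z up, +y is the way the bolt travels. Body 130 x 126 mm, 20 mm high, under the disc. On the -y side a bolt track 56 mm wide, y -262 to -56 mm: floor at height 30 mm, side walls to 44 mm, 21 mm apart. On the +y side an open keeper channel, y 56 to 88 mm, walls to 44 mm, receives the bolt's nose.
- bridge (a point): Middle of the rear (-y) face of the bridge over the track, 55 mm above the bench, 80 mm behind (-y of) the disc's axis; the bridge is 24 mm thick along y, 56 mm wide, top at 60 mm (screw heads to 63 mm). The bolt slides under it and its lug stops against it.
- disc (a joint): Angle of the slotted disc about its vertical axis, rad, growing counter-clockwise from above. 0: slot in line with the bolt, pin on lock_base's +x side. Starts at 0.6 to 1.6, so turn it clockwise to 0; end stops at -0.5 and 2.2. Friction 0.08 N m: it stays where left. Steel, diameter 100 mm, top 50 mm above the bench; a slot 23 mm wide, 21 mm deep runs right across its middle.
- turn_pin (a point): Middle of the upright steel pin on the disc, by which it is pushed round: diameter 12 mm, 36 mm from the disc's axis, from 50 to 90 mm above the bench (this point at 70 mm). Seen from the axis it lies at the angle disc from lock_base's +x axis. Only the pin and the bolt's lug rise above 63 mm on the lock.
- bolt_lug (a point): Middle of the upright lug at the rear of the loose bolt: 18 mm wide, 14 mm thick along y, from 48 to 90 mm above the bench (this point at 74 mm). Push its rear (-y) face, 7 mm behind this point, along lock_base's +y. Starts 220 to 240 mm behind the disc's axis; fully home its front face meets the bridge and this point is 87 mm behind the axis.
- bolt_nose (a point): Tip of the bolt's tapered nose, 159 mm ahead of the lug's middle. Steel bar 18 x 18 mm, 166 mm long with the nose, 0.3 to 0.5 kg, lying loose in the track, underside 30 mm above the bench. The nose narrows over 12 mm to 6 mm wide and centres the disc if that is within about 5 mm at its rim. Fully home it is in the keeper, 72 mm beyond (+y of) the axis.
- hex_ring_a: Bystander: loose copper-coloured hexagonal ring, 42 mm across, 14 mm high, near the keeper on its +x side. Origin: centre of its underside.
- hex_ring_b: Bystander: a ring like hex_ring_a, beside the track on the +x side.
- caliper: Bystander: steel sliding caliper lying flat beyond the disc (+x side), 210 mm long, 10 mm high. Origin: middle of its beam, on the bench.
- dial_stand: Bystander: dial gauge on a heavy stand beyond the keeper (+y side), foot diameter 100 mm, column 212 mm high. Origin: centre of its foot, on the bench.

How it is judged:
By the outcome, as a careful person would: the job done as asked, in the order asked, and still so for the second after the job is handed in, with the robot touching nothing.
It also fails if it takes over 51 s, if anything falls off the work surface, if the arm or the gripper's body presses on something with over 40 N, if the wrist force passes 120 N, or if a joint passes its speed limit or range.

## Working session

There is one attempt and no reset: what is moved stays moved. The work goes in short steps, Python scripts to look and compute and a tool call to move; the robot and the scene stay as the last step left them, time stands still between calls to the robot, and variables do not carry over. Pictures are saved under pics/ and viewed, and the job is handed in when it is done.

Besides the shell and the picture viewer there is one more tool, called after "Call:" as name(argument=value, ...), one argument or row to a line, values as JSON. servo_tool: Moves the arm, as the interface text tells. Its arguments: {"type":"object","properties":{"delta_pos":{"type":"array","items":{"type":"array","items":{"type":"number"}}},"dr":{"type":"array","items":{"type":"array","items":{"type":"number"}}},"grip":{"type":"array","items":{"type":"number"}},"grip_force":{"type":"number"}},"required":["delta_pos","dr","grip"]}

```bash
ls; mkdir -p pics; python3 - <<'E'
from station import ctrl
import cv2
o=ctrl.get_obs();print({k:o[k] for k in('t','tool_pos','tool_rot','opening','contact_force')})
for n in('scene','top','wrist'):
    p=ctrl.camera_params(n);print(n,p)
    cv2.imwrite(f'pics/{n}0.png',ctrl.get_image(n)[:,:,::-1])
E
```

```text
pics
{'t': 0.0, 'tool_pos': array([ 0.22518049, -0.58237608,  0.24404993]), 'tool_rot': array([-0.37699492,  2.02221991, -2.01796229]), 'opening': 0.08528233754693768, 'contact_force': array([ 0.2034996 ,  0.19532814, -0.72176208])}
scene {'fovy': 47.69090540526559, 'cx': 308.917889120586, 'cy': 238.68367800325433, 'eye': array([1.2356714 , 0.31936369, 0.6804378 ]), 'rotation': array([-1.47572076, -2.00979932,  0.90478612])}
top {'fovy': 50.361004426018276, 'cx': 330.0913120988145, 'cy': 234.560891468076, 'eye': array([0.46190902, 0.1303782 , 0.88221127]), 'rotation': array([-2.11563853,  2.16574664, -0.17808597])}
wrist {'fovy': 68.03497606625166, 'cx': 319.63596563270636, 'cy': 240.83032889559408, 'eye': array([ 0.29617741, -0.55503106,  0.37345535]), 'rotation': array([ 2.37887595, -1.6291168 , -0.24870931])}
```

View pics/top0.png

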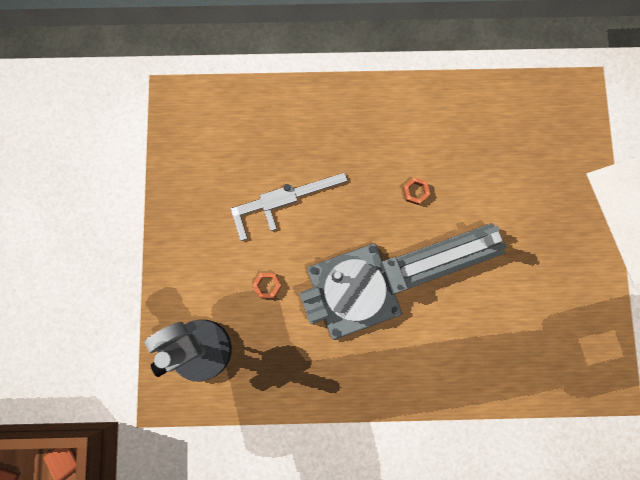

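View pics/scene0.png

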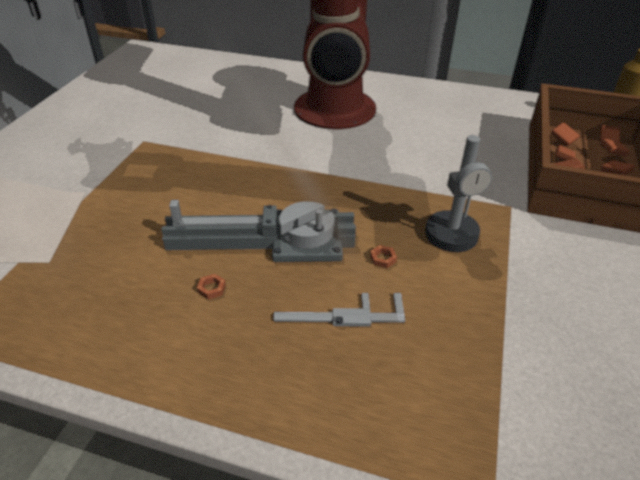

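The top view shows the disc centred near (355,290), the pin near (338,276), the slot running diagonally, the bolt track going to the right and the lug at about (496,236). The keeper faces left. Next I'll measure.

```bash
cat > h.py <<'E'
import numpy as np,cv2
from scipy.spatial.transform import Rotation as R
from station import ctrl
def cam(n):
    p=ctrl.camera_params(n);f=240/np.tan(np.radians(p['fovy']/2))
    return p['eye'],R.from_rotvec(p['rotation']).as_matrix(),f,p['cx'],p['cy']
def proj(c,P):
    e,M,f,cx,cy=c;q=(np.atleast_2d(P)-e)@M
    return np.c_[cx+f*q[:,0]/q[:,2],cy+f*q[:,1]/q[:,2]]
def back(c,uv,z):
    e,M,f,cx,cy=c;d=M@np.array([(uv[0]-cx)/f,(uv[1]-cy)/f,1]);return e+d*(z-e[2])/d[2]
E
python3 - <<'E'
from h import *
for n in('top','scene'):
    im=ctrl.get_image(n);c=cam(n);v=im.copy()
    for l,col in(('lock_base',(0,255,0)),('disc',(255,0,0)),('turn_pin',(255,255,0)),('bolt_lug',(0,0,255))):
        for r in ctrl.masks_of(n,l)[:2]:
            m=r['pixels'];ys,xs=np.nonzero(m)
            print(n,l,round(r['score'],2),np.round(r['extent']),m.sum(),xs.mean().round(1),ys.mean().round(1),back(c,(xs.mean(),ys.mean()),.05).round(3))
            cs,_=cv2.findContours(m.astype(np.uint8),0,2);cv2.drawContours(v,cs,-1,col,1)
    s=v[190:370,230:550] if n=='top' else v[180:290,140:380]
    cv2.imwrite(f'pics/{n}1.png',cv2.resize(s[:,:,::-1],None,fx=2.5 if n=='top' else 3.3,fy=2.5 if n=='top' else 3.3,interpolation=2))
    s=im[190:370,230:550] if n=='top' else im[180:290,140:380]
    cv2.imwrite(f'pics/{n}2.png',cv2.resize(s[:,:,::-1],None,fx=2.5 if n=='top' else 3.3,fy=2.5 if n=='top' else 3.3,interpolation=2))
E
```

```text
top lock_base 0.84 [297. 223. 506. 341.] 9124 378.8 281.6 [0.517 0.046 0.05 ]
top turn_pin 0.74 [327. 259. 387. 320.] 2929 355.1 289.8 [0.504 0.085 0.05 ]
top turn_pin 0.48 [303. 224. 503. 341.] 8848 377.2 282.2 [0.516 0.049 0.05 ]
top bolt_lug 0.95 [400. 230. 500. 279.] 1178 451.7 254.3 [ 0.559 -0.075  0.05 ]
scene lock_base 0.68 [158. 203. 357. 262.] 7294 273.8 233.7 [0.564 0.042 0.05 ]
scene disc 0.92 [277. 206. 335. 246.] 2126 306.0 224.3 [0.522 0.089 0.05 ]
scene bolt_lug 0.62 [168. 201. 263. 226.] 904 208.5 218.8 [ 0.561 -0.086  0.05 ]
```

View pics/top2.png

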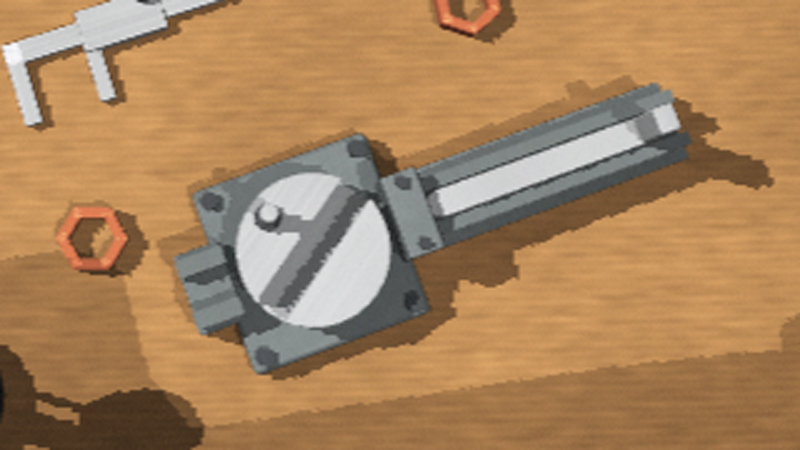

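View pics/scene2.png

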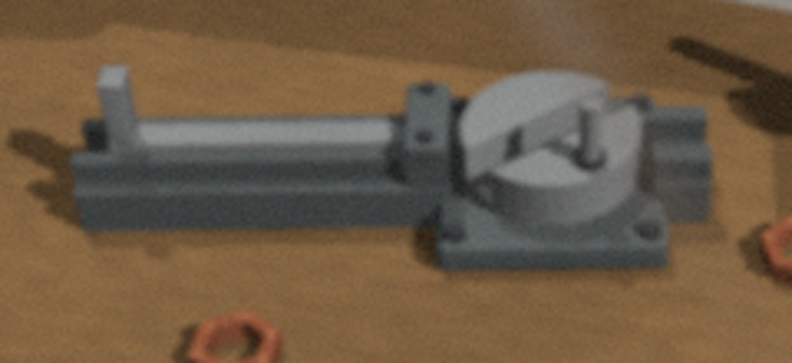

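```bash
cat > fit.py <<'E'
from h import *
from scipy.optimize import least_squares
T=cam('top');S=cam('scene')
t=lambda u,v:(u/2.5+230-.3,v/2.5+190-.3)
s=lambda u,v:(u/3.3+140-.3,v/3.3+180-.3)
obs=[(T,(355.1,289.8),'d'),(T,t(192,192),(.065,.063,.02)),(T,t(362,133),(.065,-.063,.02)),(T,t(427,308),(-.065,-.063,.02)),(T,t(262,373),(-.065,.063,.02)),
(T,t(657,84),(.028,-.262,.044)),
(T,t(266,213),'p'),(T,t(672,115),'l'),
(S,s(592,103),'p'),(S,s(115,73),'l'),(S,s(440,270),(.065,-.063,0)),(S,s(665,270),(.065,.063,0)),(S,s(75,160),(.028,-.262,.044)),(S,s(710,147),(.028,.088,.044)),(S,s(430,88),(0,-.092,.06))]
def pt(k,x):
    if k=='d':L=(0,0,.05)
    elif k=='p':L=(.036*np.cos(x[3]),.036*np.sin(x[3]),.09)
    elif k=='l':L=(0,-x[4],.09)
    else:L=k
    c,s_=np.cos(x[2]),np.sin(x[2])
    return np.array([x[0]+c*L[0]-s_*L[1],x[1]+s_*L[0]+c*L[1],L[2]])
def res(x):return np.concatenate([(proj(c,pt(k,x))[0]-np.array(uv)) for c,uv,k in obs])
if __name__=='__main__':
    r=least_squares(res,[.504,.085,-.3,1,.23],loss='soft_l1')
    print(r.x.round(4),np.degrees(r.x[2]));print(res(r.x).reshape(-1,2).round(1))
    print(pt('p',r.x),pt('l',r.x))
E
python3 fit.py
```

```text
[0.5041 0.0861 0.314  0.6063 0.2379] 17.9898075400136
[[ -0.5   0.2]
 [ -0.8   0.4]
 [  1.   -0.4]
 [  1.8   2.4]
 [ -3.4   1.9]
 [  3.6  -1.1]
 [  0.9   0.1]
 [ -0.3   2.6]
 [  0.5  -0.1]
 [ -0.8  -0.4]
 [  0.    1. ]
 [  1.8   0.5]
 [ -0.6   3.2]
 [  1.9   5.8]
 [-13.    7.6]]
[0.52589521 0.1147829  0.09      ] [ 0.57756604 -0.14012517  0.09      ]
```

```bash
cat > ov.py <<'E'
from fit import *
import sys
def W(L,x):
    c,s_=np.cos(x[2]),np.sin(x[2]);L=np.atleast_2d(np.array(L,float))
    return np.c_[x[0]+c*L[:,0]-s_*L[:,1],x[1]+s_*L[:,0]+c*L[:,1],L[:,2]]
def rect(a,b,y0,y1,z):return [(a,y0,z),(b,y0,z),(b,y1,z),(a,y1,z)]
def overlay(n,x,out,box,k):
    c=cam(n);im=ctrl.get_image(n)
    x0,y0,x1,y1=box
    v=cv2.resize(im[y0:y1,x0:x1,::-1],None,fx=k,fy=k,interpolation=2)
    a=np.linspace(0,2*np.pi,60);ca,sa=np.cos(x[3]),np.sin(x[3])
    slot=[(ca*u-sa*w,sa*u+ca*w,.05) for u,w in((.0115,-.0486),(.0115,.0486),(-.0115,.0486),(-.0115,-.0486))]
    for P,col in((rect(-.065,.065,-.063,.063,.02),(0,255,0)),(rect(-.028,.028,-.262,-.056,.044),(255,255,0)),(rect(-.0105,.0105,-.262,-.056,.044),(255,255,0)),(rect(-.028,.028,-.104,-.08,.06) if 0 else rect(-.028,.028,-.08,-.056,.06),(255,0,255)),
      (np.c_[.05*np.cos(a),.05*np.sin(a),a*0+.05],(0,0,255)),(slot,(0,0,255)),(rect(-.009,.009,-x[4]-.007,-x[4]+.007,.09),(255,0,0)),
      (np.c_[.036*ca+.006*np.cos(a),.036*sa+.006*np.sin(a),a*0+.09],(255,0,0)),(rect(-.028,.028,.056,.088,.044),(255,255,0))):
        q=((proj(c,W(P,x))-[x0,y0]+.5)*k).astype(int)
        cv2.polylines(v,[q],True,col,1)
    cv2.imwrite(out,v)
E
python3 - <<'E'
from ov import *
x=[.5041,.0861,.314,.606,.238]
overlay('top',x,'pics/ov_t.png',(280,210,520,350),3.3)
overlay('scene',x,'pics/ov_s.png',(140,180,380,290),3.3)
E
```

```text
(no output)
```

View pics/ov_t.png

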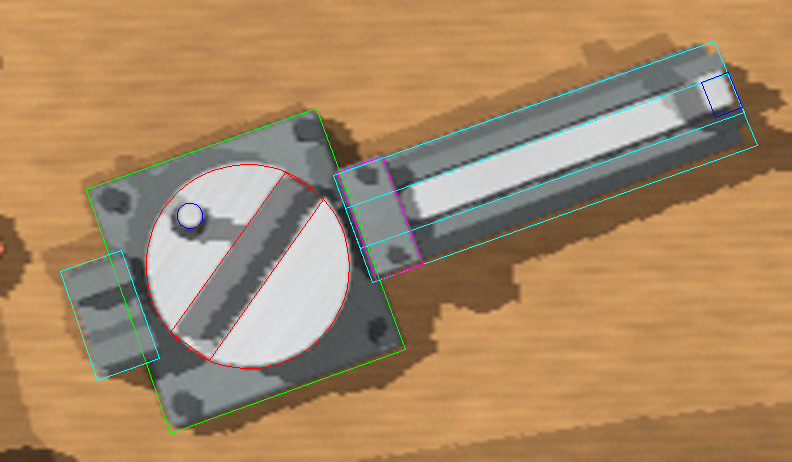

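View pics/ov_s.png

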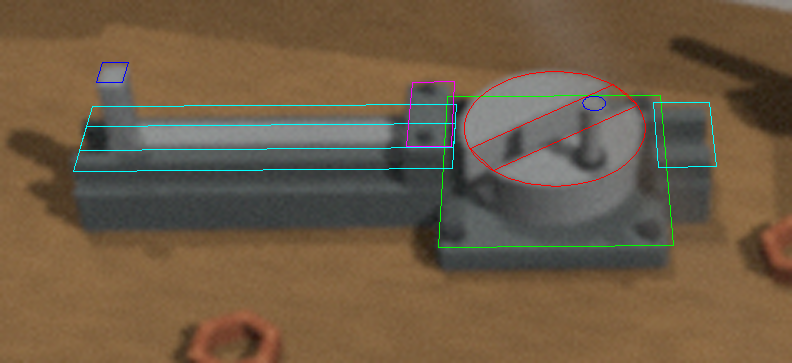

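The model fits both views: disc axis at (0.504, 0.086), yaw about 18°, disc angle about 0.61, lug about 238 mm behind the axis. Next I'll plan the motion.

```bash
cat > plan.py <<'E'
from h import *
X=[.5041,.0861,.318]
def tool():
    o=ctrl.get_obs();return o,R.from_rotvec(o['tool_rot']).as_matrix()
def lw(L,x=X):
    c,s=np.cos(x[2]),np.sin(x[2]);return np.array([x[0]+c*L[0]-s*L[1],x[1]+s*L[0]+c*L[1],L[2]])
def wl(P,x=X):
    c,s=np.cos(x[2]),np.sin(x[2]);d=np.array(P)[:2]-x[:2];return np.array([c*d[0]+s*d[1],-s*d[0]+c*d[1],P[2]])
def go(L,axis=1):
    # target lock coords for TCP, tool x (or -x) along lock y; report tool-frame shift, turn
    o,M=tool();d=M.T@(lw(L)-o['tool_pos'])
    c,s=np.cos(X[2]),np.sin(X[2]);xl=axis*np.array([-s,c,0]);y=np.array([0,0,-1.])
    D=np.c_[xl,y,np.cross(xl,y)]
    rv=np.degrees(R.from_matrix(M.T@D).as_rotvec())
    print('t',o['t'],'lock',wl(o['tool_pos']).round(4),'F',o['contact_force'].round(1),'shift(tool)',d.round(4),'turn',rv.round(1))
E
python3 - <<'E'
from plan import *
o,M=tool();print(M.round(2))
for ax in(1,-1):go((.033,.045,.08),ax)
T=cam('top');print('stand',wl(back(T,(205,350),0)),back(T,(205,350),0))
e=ctrl.camera_params('wrist')['eye'];print('cam in tool',M.T@(e-o['tool_pos']))
E
```

```text
[[-0.93  0.    0.36]
 [-0.36 -0.   -0.93]
 [-0.   -1.    0.  ]]
t 0.75 lock [-0.474  -0.5484  0.2453] F [-0.1  0.3  0.2] shift(tool) [-0.5365  0.1653 -0.5669] turn [-0.  92.9 -0. ]
t 0.75 lock [-0.474  -0.5484  0.2453] F [-0.1  0.3  0.2] shift(tool) [-0.5365  0.1653 -0.5669] turn [ -0.  -87.1   0. ]
stand [-0.00860097  0.26909117  0.        ] [0.41179421 0.33901041 0.        ]
cam in tool [-0.07614747 -0.12927064 -0.00022026]
```

Call:
servo_tool(
  delta_pos=[
    [-0.058, 0, -0.008],
    [-0.058, 0, -0.008],
    [-0.058, 0, -0.008],
    [-0.058, 0, -0.008],
    [-0.058, 0, -0.008],
  ],
  dr=[
    [0, -5.8, 0],
    [0, -5.8, 0],
    [0, -5.8, 0],
    [0, -5.8, 0],
    [0, -5.8, 0],
  ],
  grip=[0, 0, 0, 0, 0],
)

```text
t: 1.38
tool_pos: [0.4481, -0.3921, 0.2456]
tool_rot: [-0.801, 1.693, -1.698]
contact_force: [0.1, -0.2, -0.5]
opening: -0.0001
```

Call:
servo_tool(
  delta_pos=[
    [-0.058, 0, -0.008],
    [-0.058, 0, -0.008],
    [-0.058, 0, -0.008],
    [-0.058, 0, -0.008],
    [-0.058, 0, -0.008],
  ],
  dr=[
    [0, -5.8, 0],
    [0, -5.8, 0],
    [0, -5.8, 0],
    [0, -5.8, 0],
    [0, -5.8, 0],
  ],
  grip=[0, 0, 0, 0, 0],
)

```text
t: 2.0
tool_pos: [0.5492, -0.1105, 0.2459]
tool_rot: [-1.126, 1.325, -1.334]
contact_force: [1.0, -0.2, -0.0]
opening: -0.0001
```

```bash
python3 -c "
from plan import *
go((.033,.05,.16),-1);print(ctrl.get_obs()['opening'],ctrl.get_obs()['q'].round(2))"
```

```text
t 2.0 lock [-0.0186 -0.2008  0.2459] F [ 1.  -0.2 -0. ] shift(tool) [-0.2463  0.085  -0.0711] turn [ -0.2 -27.7   0.2]
-6.814025759373783e-05 [-0.33 -0.11  1.77 -0.    1.47 -0.17]
```

Call:
servo_tool(
  delta_pos=[
    [-0.051, 0, -0.002],
    [-0.051, 0, -0.002],
    [-0.051, 0, -0.002],
    [-0.051, 0, -0.002],
    [-0.051, 0, -0.002],
  ],
  dr=[
    [0, -5.6, 0],
    [0, -5.6, 0],
    [0, -5.6, 0],
    [0, -5.6, 0],
    [0, -5.6, 0],
  ],
  grip=[0, 0, 0, 0, 0],
)

```text
t: 2.62
tool_pos: [0.5294, 0.1507, 0.246]
tool_rot: [-1.35, 0.947, -0.96]
contact_force: [0.4, 0.4, 0.1]
opening: -0.0001
```

```bash
python3 -c "
from plan import *
go((.033,.05,.16),-1)
cv2.imwrite('pics/w3.png',ctrl.get_image('wrist')[:,:,::-1])
cv2.imwrite('pics/t3.png',ctrl.get_image('top')[:,:,::-1])
cv2.imwrite('pics/s3.png',ctrl.get_image('scene')[:,:,::-1])"
```

```text
t 2.625 lock [0.0442 0.0534 0.246 ] F [0.4 0.4 0.1] shift(tool) [ 0.0027  0.086  -0.0118] turn [-0.3  1.4  0.3]
```

View pics/w3.png

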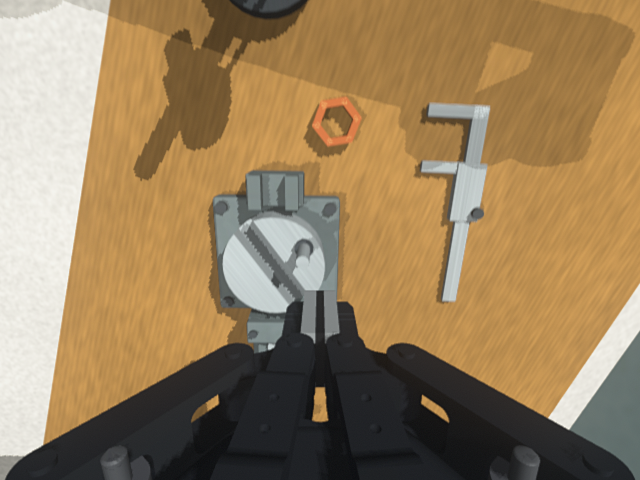

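View pics/s3.png

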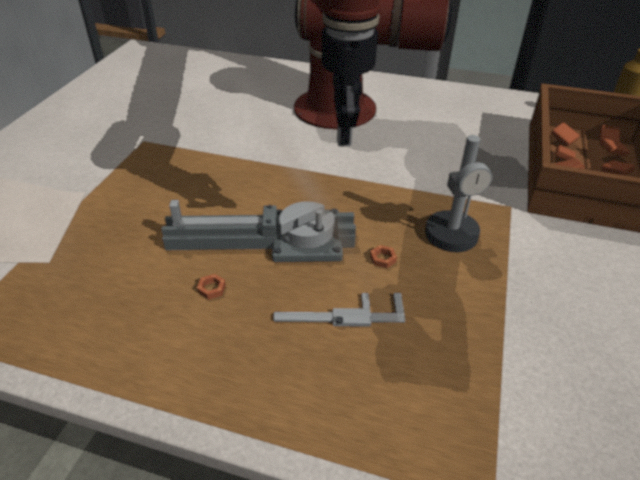

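```bash
python3 - <<'E'
from ov import *
o=ctrl.get_obs();M=R.from_rotvec(o['tool_rot']).as_matrix()
tip=o['tool_pos']+M[:,1]*.014
print(proj(cam('scene'),tip),proj(cam('wrist'),tip))
overlay('wrist',[.5041,.0861,.318,.606,.238],'pics/ov_w.png',(180,80,420,360),2.1)
E
```

```text
[[342.35496396 144.63959532]] [[319.38233135 308.06825968]]
```

View pics/ov_w.png

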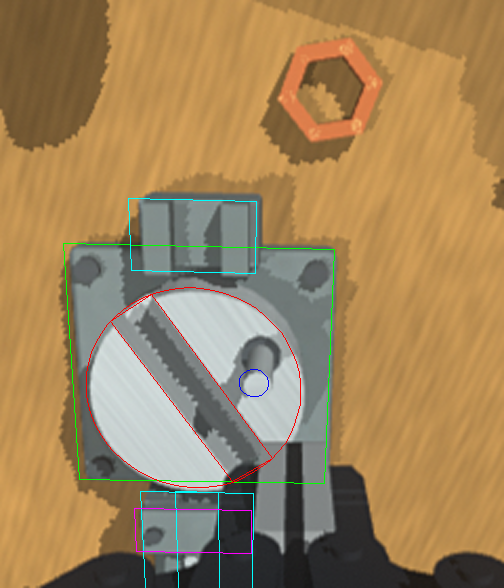

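Call:
servo_tool(
  delta_pos=[
    [0.001, 0.035, -0.004],
    [0.001, 0.035, -0.004],
    [0.001, 0.035, -0.004],
    [0, 0.035, 0],
    [0, 0.028, 0],
  ],
  dr=[
    [0, 1.4, 0],
    [0, 0, 0],
    [0, 0, 0],
    [0, 0, 0],
    [0, 0, 0],
  ],
  grip=[0, 0, 0, 0, 0],
)

```text
t: 3.45
tool_pos: [0.5263, 0.1348, 0.0779]
tool_rot: [-1.33, 0.969, -0.998]
contact_force: [-0.0, -0.8, 0.0]
opening: 0.0002
```

```bash
python3 -c "
from plan import *
go((.033,.017,.077),-1)
cv2.imwrite('pics/w4.png',ctrl.get_image('wrist')[:,:,::-1])
cv2.imwrite('pics/s4.png',cv2.resize(ctrl.get_image('scene')[120:300,200:440,::-1],None,fx=3,fy=3))"
```

```text
t 3.45 lock [0.0363 0.0393 0.0779] F [-0.  -0.8  0. ] shift(tool) [ 0.0224  0.0011 -0.0029] turn [-0.9 -0.9  0.6]
```

View pics/w4.png

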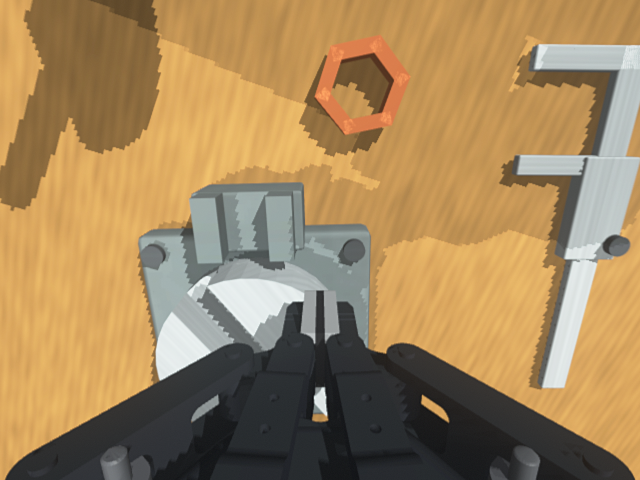

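View pics/s4.png

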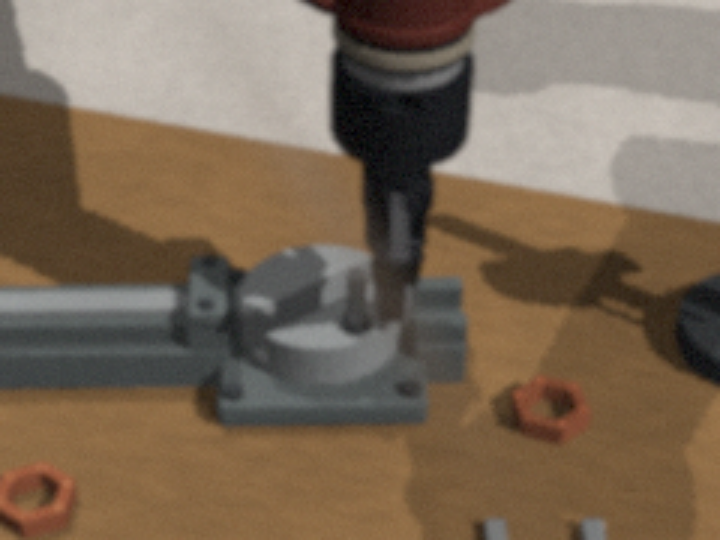

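Call:
servo_tool(
  delta_pos=[
    [0.005, 0, -0.001],
    [0.005, 0, -0.001],
    [0.005, 0, -0.001],
    [0, 0, 0],
  ],
  dr=[
    [-0.9, -0.9, 0.6],
    [0, 0, 0],
    [0, 0, 0],
    [0, 0, 0],
  ],
  grip=[0, 0, 0, 0],
)

```text
t: 4.05
tool_pos: [0.5304, 0.1214, 0.0815]
tool_rot: [-1.33, 0.979, -0.967]
contact_force: [-0.6, 0.6, -1.8]
opening: -0.0
```

```bash
python3 -c "
from plan import *
go((.033,.017,.077),-1)
cv2.imwrite('pics/s5.png',cv2.resize(ctrl.get_image('scene')[120:300,200:440,::-1],None,fx=3,fy=3))"
```

```text
t 4.05 lock [0.036  0.0254 0.0815] F [-0.6  0.6 -1.8] shift(tool) [ 0.0084  0.0044 -0.003 ] turn [-0.3 -0.2 -0.7]
```

View pics/s5.png

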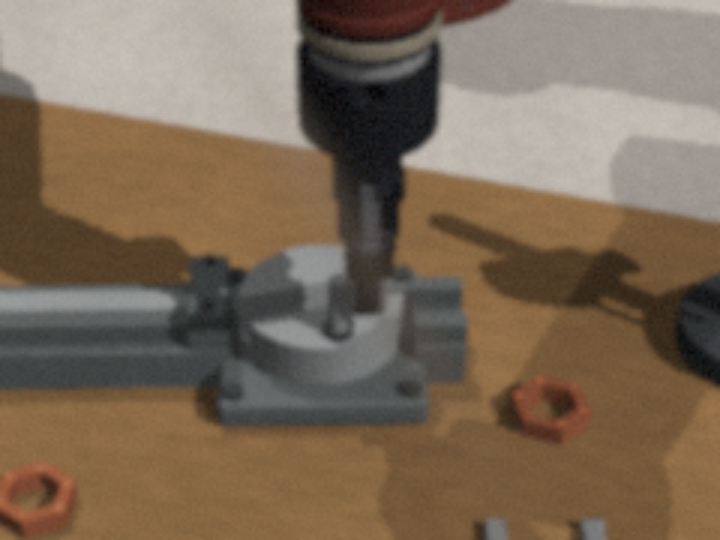

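The disc is turning with the pin, and its slot is almost aligned.

Call:
servo_tool(
  delta_pos=[
    [0.003, 0.002, -0.001],
    [0.003, 0.002, -0.001],
    [0, 0, 0],
  ],
  dr=[
    [0, 0, -0.5],
    [0, 0, 0],
    [0, 0, 0],
  ],
  grip=[0, 0, 0],
)

```text
t: 4.47
tool_pos: [0.5338, 0.1158, 0.0813]
tool_rot: [-1.328, 0.968, -0.977]
contact_force: [-0.5, 0.9, -0.6]
opening: -0.0001
```

```bash
python3 -c "
from plan import *
go((.033,.017,.077),-1)
cv2.imwrite('pics/s6.png',cv2.resize(ctrl.get_image('scene')[180:290,140:380,::-1],None,fx=3.3,fy=3.3))
cv2.imwrite('pics/t6.png',cv2.resize(ctrl.get_image('top')[210:350,280:520,::-1],None,fx=3.3,fy=3.3))"
```

```text
t 4.475 lock [0.0375 0.019  0.0813] F [-0.5  0.9 -0.6] shift(tool) [ 0.002   0.0042 -0.0045] turn [-0.8 -0.2 -0.2]
```

View pics/s6.png

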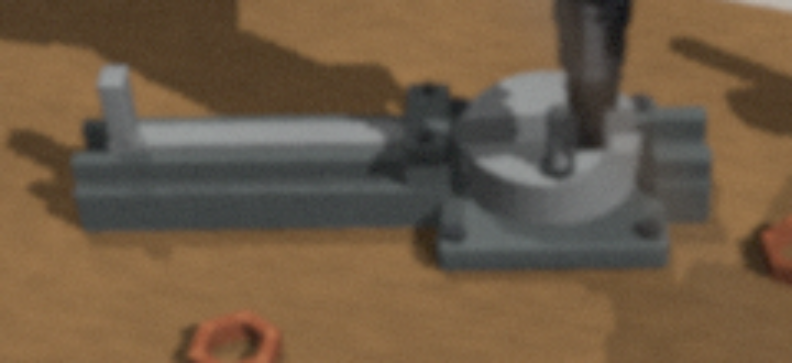

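View pics/t6.png

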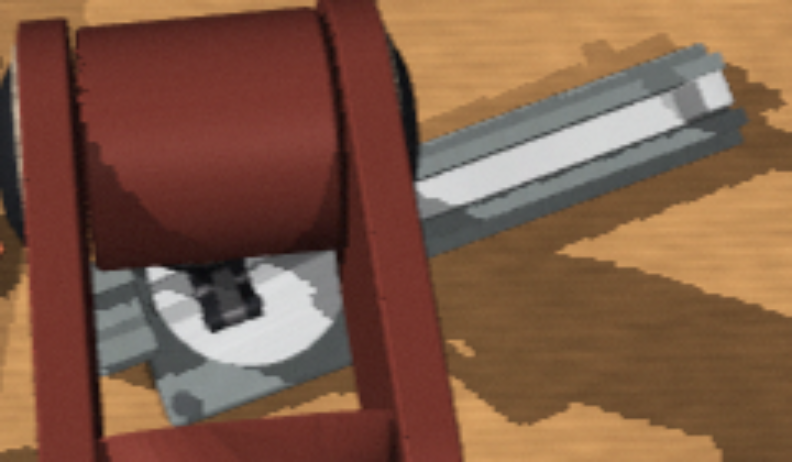

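```bash
python3 - <<'E'
from plan import *
S=cam('scene')
for a in(.3,.2,.1,.05,0,-.05,-.1):
    q=(proj(S,np.array([lw((.036*np.cos(a),.036*np.sin(a),z)) for z in(.09,.05)]))-[140,180]+.5)*3.3
    print(a,q.round(0).tolist())
E
```

```text
0.3 [[576.0, 109.0], [575.0, 167.0]]
0.2 [[569.0, 110.0], [569.0, 168.0]]
0.1 [[562.0, 111.0], [562.0, 169.0]]
0.05 [[559.0, 111.0], [559.0, 169.0]]
0 [[556.0, 111.0], [556.0, 169.0]]
-0.05 [[552.0, 111.0], [552.0, 169.0]]
-0.1 [[549.0, 111.0], [549.0, 169.0]]
```

Call:
servo_tool(
  delta_pos=[
    [0.002, 0.002, -0.002],
    [0, 0, 0],
  ],
  dr=[
    [0, 0, 0],
    [0, 0, 0],
  ],
  grip=[0, 0],
)

```text
t: 4.82
tool_pos: [0.5325, 0.1132, 0.0792]
tool_rot: [-1.328, 0.968, -0.977]
contact_force: [-0.8, 0.9, -0.6]
opening: -0.0002
```

```bash
python3 -c "
from plan import *
go((.033,.017,.077),-1)
cv2.imwrite('pics/s7.png',cv2.resize(ctrl.get_image('scene')[180:290,140:380,::-1],None,fx=3.3,fy=3.3))"
```

```text
t 4.825 lock [0.0354 0.0169 0.0792] F [-0.8  0.9 -0.6] shift(tool) [-0.0001  0.0022 -0.0025] turn [-0.8 -0.2 -0.2]
```

View pics/s7.png

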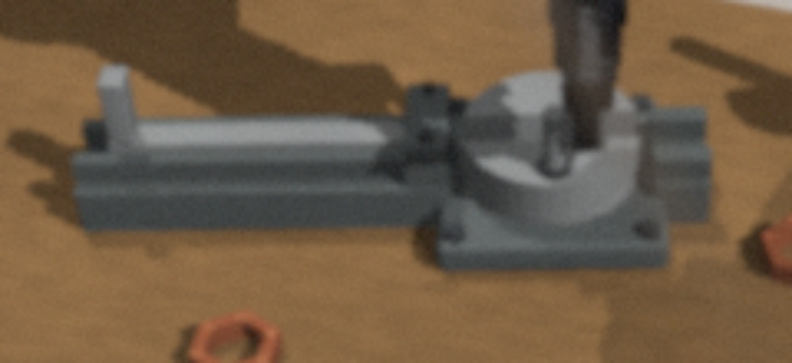

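Call:
servo_tool(
  delta_pos=[
    [-0.02, 0, 0],
    [-0.01, -0.04, 0],
    [0, -0.06, 0],
    [0.055, -0.02, -0.006],
    [0.06, 0, -0.006],
  ],
  dr=[
    [-0.4, 0, 0],
    [-0.4, 0, 0],
    [0, 0, 0],
    [0, 0, 0],
    [0, 0, 0],
  ],
  grip=[0, 0, 0, 0, 0],
)

```text
t: 5.5
tool_pos: [0.5455, 0.0269, 0.2006]
tool_rot: [-1.353, 0.972, -0.969]
contact_force: [-0.1, 0.4, 0.5]
opening: 0.0002
```

Call:
servo_tool(
  delta_pos=[
    [0.06, 0, -0.006],
    [0.06, 0, -0.006],
    [0.06, 0, -0.005],
    [0.05, 0, -0.003],
    [0, 0, 0],
  ],
  dr=[
    [0, 0, 0],
    [0, 0, 0],
    [0, 0, 0],
    [0, 0, 0],
    [0, 0, 0],
  ],
  grip=[0, 0, 0, 0, 0],
)

```text
t: 6.12
tool_pos: [0.5986, -0.211, 0.2016]
tool_rot: [-1.357, 0.975, -0.975]
contact_force: [1.4, -0.7, 0.0]
opening: -0.0001
```

```bash
python3 - <<'E'
from plan import *
go((.0,-.275,.072),-1)
from ov import overlay
x=[.5041,.0861,.318,0,.238]
overlay('top',x,'pics/ov_t8.png',(280,210,520,350),3.3)
overlay('wrist',x,'pics/ov_w8.png',(0,0,640,480),1.2)
E
```

```text
t 6.125 lock [-0.0031 -0.3118  0.2016] F [ 1.4 -0.7  0. ] shift(tool) [-0.0379  0.1292  0.0046] turn [ 0.7 -0.1  0.5]
```

View pics/ov_t8.png

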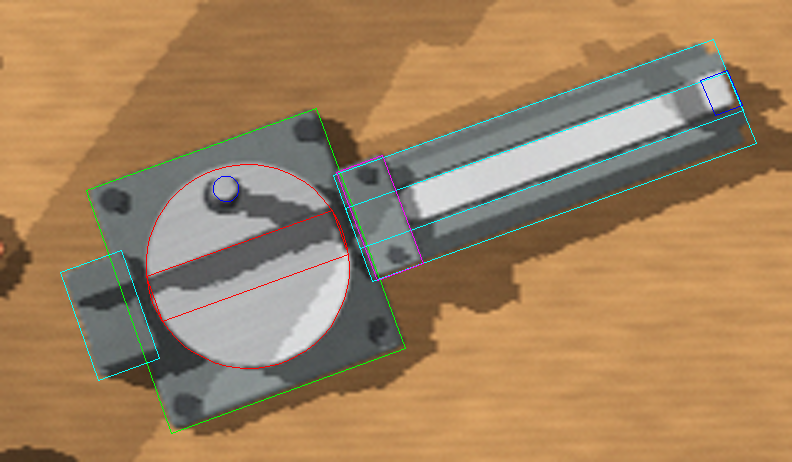

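View pics/ov_w8.png

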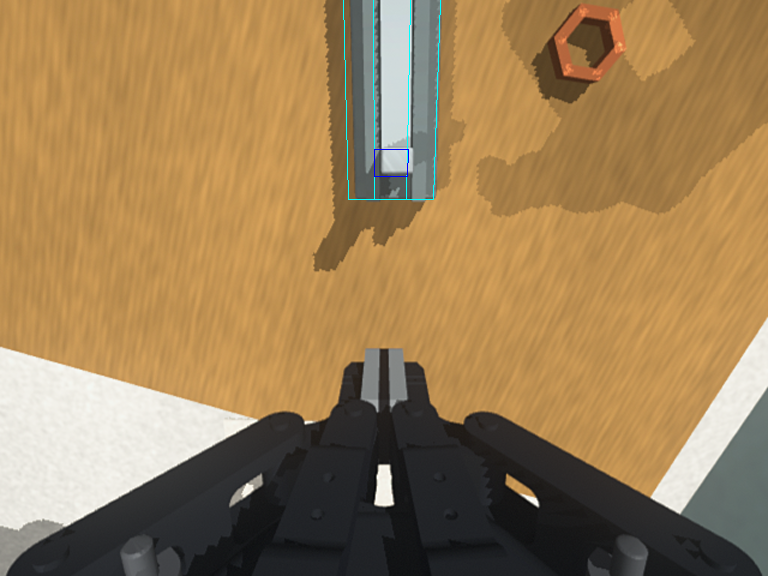

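The pin and slot agree with disc angle 0 in the top view. The lug sits about 2 mm to the +x side in the wrist view. I'll descend behind it now.

Call:
servo_tool(
  delta_pos=[
    [-0.005, 0.045, 0.003],
    [-0.005, 0.045, 0.003],
    [-0.005, 0.036, 0],
    [0, 0, 0],
  ],
  dr=[
    [0.7, 0, 0.5],
    [0, 0, 0],
    [0, 0, 0],
    [0, 0, 0],
  ],
  grip=[0, 0, 0, 0],
)

```text
t: 6.72
tool_pos: [0.5985, -0.1859, 0.0735]
tool_rot: [-1.344, 0.966, -0.965]
contact_force: [-0.7, 0.4, -0.5]
opening: -0.0002
```

```bash
python3 - <<'E'
from plan import *
go((.002,-.256,.072),-1)
cv2.imwrite('pics/w9.png',ctrl.get_image('wrist')[:,:,::-1])
cv2.imwrite('pics/s9.png',cv2.resize(ctrl.get_image('scene')[150:290,100:340,::-1],None,fx=3.3,fy=3.3))
E
```

```text
t 6.725 lock [ 0.0046 -0.2878  0.0735] F [-0.7  0.4 -0.5] shift(tool) [-0.0318  0.0016 -0.0023] turn [-0.1  0.5 -0.1]
```

View pics/w9.png

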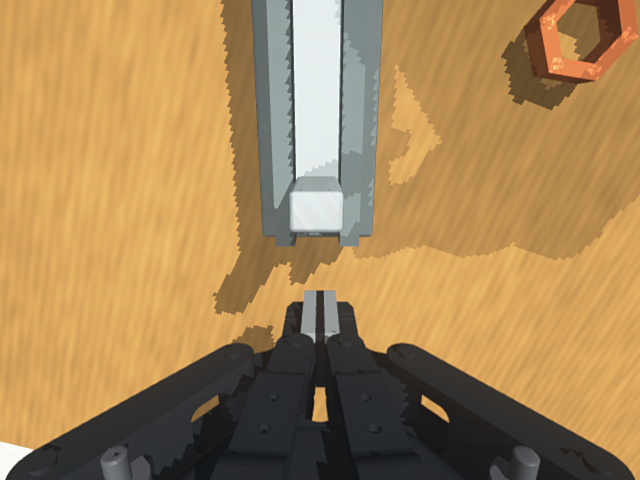

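View pics/s9.png

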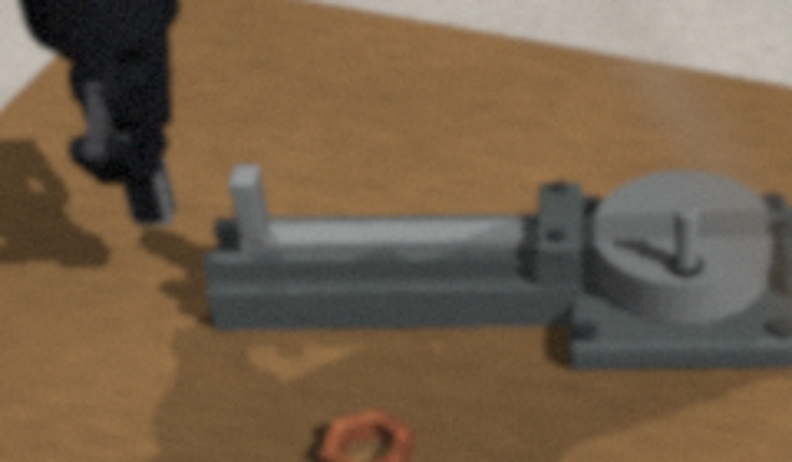

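Call:
servo_tool(
  delta_pos=[
    [-0.018, 0.001, -0.001],
    [-0.012, 0, -0.001],
    [-0.01, 0, 0],
    [-0.008, 0, 0],
    [-0.008, 0, 0],
  ],
  dr=[
    [0, 0, 0],
    [0, 0, 0],
    [0, 0, 0],
    [0, 0, 0],
    [0, 0, 0],
  ],
  grip=[0, 0, 0, 0, 0],
)

```text
t: 7.45
tool_pos: [0.5844, -0.1338, 0.0837]
tool_rot: [-1.341, 0.948, -0.982]
contact_force: [0.1, -2.0, -0.6]
opening: 0.0003
```

```bash
python3 - <<'E'
from plan import *
go((.002,-.105,.072),-1)
cv2.imwrite('pics/w10.png',ctrl.get_image('wrist')[:,:,::-1])
E
```

```text
t 7.45 lock [ 0.0075 -0.2339  0.0837] F [ 0.1 -2.  -0.6] shift(tool) [-0.1291  0.0099 -0.0046] turn [-0.9  0.5  0.8]
```

View pics/w10.png

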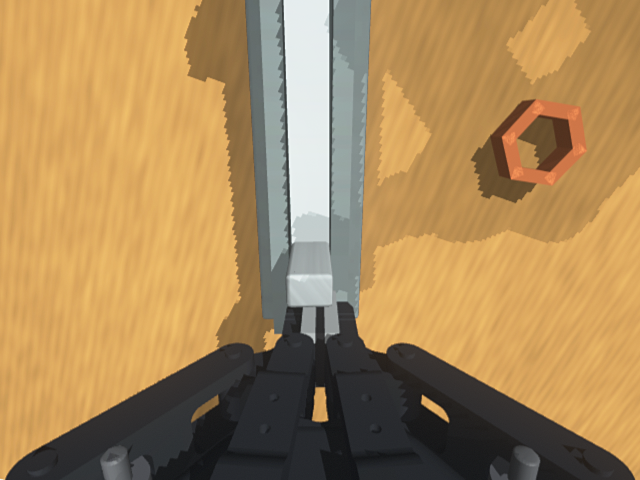

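The fingers are centred on the lug's rear face and the bolt is moving. They've drifted up 10 mm, so I'll correct that while pushing.

Call:
servo_tool(
  delta_pos=[
    [-0.005, 0.005, -0.002],
    [-0.006, 0.005, -0.002],
    [-0.006, 0.003, -0.002],
    [-0.006, 0.002, -0.001],
    [-0.006, 0.002, 0],
  ],
  dr=[
    [-0.5, 0.5, 0.5],
    [-0.4, 0, 0.3],
    [0, 0, 0],
    [0, 0, 0],
    [0, 0, 0],
  ],
  grip=[0, 0, 0, 0, 0],
)

```text
t: 8.12
tool_pos: [0.5699, -0.1084, 0.0678]
tool_rot: [-1.342, 0.97, -0.976]
contact_force: [1.7, -3.7, 2.0]
opening: 0.0001
```

```bash
python3 - <<'E'
from plan import *
go((.002,-.105,.072),-1)
cv2.imwrite('pics/w11.png',ctrl.get_image('wrist')[:,:,::-1])
cv2.imwrite('pics/s11.png',cv2.resize(ctrl.get_image('scene')[150:290,140:380,::-1],None,fx=3.3,fy=3.3))
E
```

```text
t 8.125 lock [ 0.0017 -0.2053  0.0678] F [ 1.7 -3.7  2. ] shift(tool) [-1.003e-01 -4.500e-03  1.000e-04] turn [-0.2 -0.1  0.2]
```

View pics/s11.png

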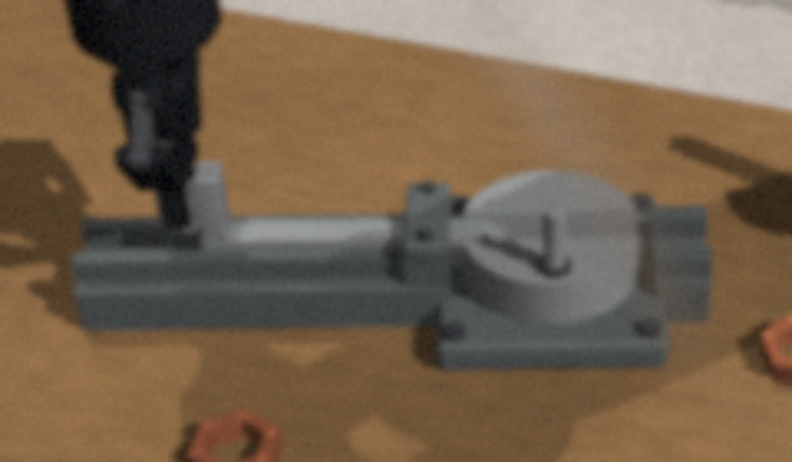

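The nose has entered the slot with forces under 5 N. I'll keep pushing.

Call:
servo_tool(
  delta_pos=[
    [-0.007, -0.001, 0],
    [-0.007, 0, 0],
    [-0.007, 0, 0],
    [-0.007, 0, 0],
    [-0.007, 0, 0],
  ],
  dr=[
    [0, 0, 0],
    [0, 0, 0],
    [0, 0, 0],
    [0, 0, 0],
    [0, 0, 0],
  ],
  grip=[0, 0, 0, 0, 0],
)

```text
t: 8.85
tool_pos: [0.557, -0.0719, 0.0674]
tool_rot: [-1.342, 0.973, -0.973]
contact_force: [0.0, -3.4, 0.3]
opening: 0.0002
```

```bash
python3 - <<'E'
from plan import *
go((.002,-.105,.072),-1)
E
```

```text
t 8.85 lock [ 0.0009 -0.1666  0.0674] F [ 0.  -3.4  0.3] shift(tool) [-0.0616 -0.0046  0.001 ] turn [-0.  -0.1 -0. ]
```

Call:
servo_tool(
  delta_pos=[
    [-0.007, -0.001, 0],
    [-0.007, -0.001, 0],
    [-0.007, 0, 0],
    [-0.007, 0, 0],
    [-0.007, 0, 0],
  ],
  dr=[
    [0, 0, 0],
    [0, 0, 0],
    [0, 0, 0],
    [0, 0, 0],
    [0, 0, 0],
  ],
  grip=[0, 0, 0, 0, 0],
)

```text
t: 9.48
tool_pos: [0.5446, -0.0356, 0.0686]
tool_rot: [-1.342, 0.974, -0.971]
contact_force: [1.5, -1.9, -0.8]
opening: -0.0002
```

```bash
python3 - <<'E'
from plan import *
go((.002,-.105,.072),-1)
cv2.imwrite('pics/s12.png',cv2.resize(ctrl.get_image('scene')[150:290,140:380,::-1],None,fx=3.3,fy=3.3))
E
```

```text
t 9.475 lock [ 0.0004 -0.1282  0.0686] F [ 1.5 -1.9 -0.8] shift(tool) [-0.0232 -0.0034  0.0016] turn [ 0.  -0.1 -0.1]
```

View pics/s12.png

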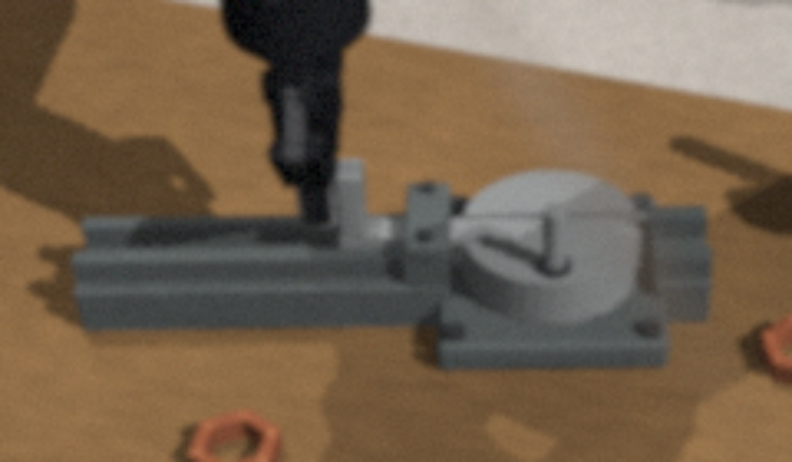

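Call:
servo_tool(
  delta_pos=[
    [-0.006, -0.001, 0.001],
    [-0.006, 0, 0],
    [-0.004, 0, 0],
    [-0.002, 0, 0],
  ],
  dr=[
    [0, 0, 0],
    [0, 0, 0],
    [0, 0, 0],
    [0, 0, 0],
  ],
  grip=[0, 0, 0, 0],
)

```text
t: 10.02
tool_pos: [0.5385, -0.0163, 0.069]
tool_rot: [-1.344, 0.976, -0.969]
contact_force: [0.8, -1.1, -0.7]
opening: -0.0
```

Call:
servo_tool(
  delta_pos=[
    [-0.002, 0, 0],
    [-0.002, 0, 0],
  ],
  dr=[
    [0, 0, 0],
    [0, 0, 0],
  ],
  grip=[0, 0],
)

```text
t: 10.28
tool_pos: [0.538, -0.0148, 0.0692]
tool_rot: [-1.348, 0.971, -0.974]
contact_force: [2.6, -11.2, -4.7]
opening: 0.0001
```

```bash
python3 - <<'E'
from plan import *
go((.002,-.105,.072),-1)
cv2.imwrite('pics/s13.png',cv2.resize(ctrl.get_image('scene')[150:290,140:380,::-1],None,fx=3.3,fy=3.3))
E
```

```text
t 10.275 lock [ 0.0006 -0.1065  0.0692] F [  2.6 -11.2  -4.7] shift(tool) [-0.0015 -0.0028  0.0014] turn [0.1 0.  0.2]
```

View pics/s13.png

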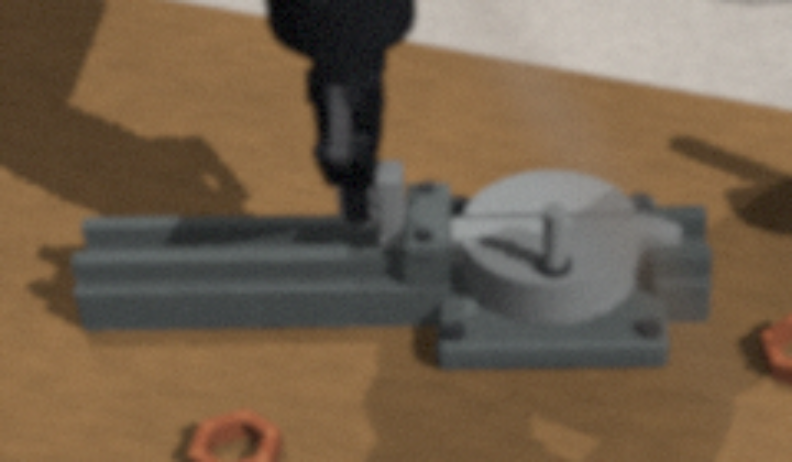

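The lug has reached the bridge and the force rose to 11 N. One more gentle push will confirm it has stopped.

Call:
servo_tool(
  delta_pos=[
    [-0.002, 0, 0],
    [-0.002, 0, 0],
  ],
  dr=[
    [0, 0, 0],
    [0, 0, 0],
  ],
  grip=[0, 0],
)

```text
t: 10.58
tool_pos: [0.538, -0.015, 0.0693]
tool_rot: [-1.352, 0.965, -0.981]
contact_force: [3.3, -9.7, -3.2]
opening: -0.0001
```

Position holds, so it's at the hard stop. I'll retreat straight back, then up, and check.

Call:
servo_tool(
  delta_pos=[
    [0.015, 0, 0],
    [0.03, 0, 0],
    [0.02, -0.05, 0],
    [0.02, -0.06, 0],
    [0.03, -0.03, 0],
  ],
  dr=[
    [0, 0, 0],
    [0, 0, 0],
    [0, 0, 0],
    [0, 0, 0],
    [0, 0, 0],
  ],
  grip=[0, 0, 0, 0, 0],
)

```text
t: 11.2
tool_pos: [0.5724, -0.1245, 0.2103]
tool_rot: [-1.352, 0.974, -0.969]
contact_force: [0.2, -0.9, -1.0]
opening: 0.0002
```

Call:
servo_tool(
  delta_pos=[
    [0.05, 0, 0.01],
    [0.05, 0, 0.01],
    [0.05, 0, 0.01],
    [0, 0, 0],
  ],
  dr=[
    [0, 0, 0],
    [0, 0, 0],
    [0, 0, 0],
    [0, 0, 0],
  ],
  grip=[0, 0, 0, 0],
)

```text
t: 11.7
tool_pos: [0.6527, -0.2652, 0.217]
tool_rot: [-1.344, 0.969, -0.976]
contact_force: [0.4, 0.9, -0.5]
opening: 0.0002
```

```bash
python3 - <<'E'
from ov import *
print(ctrl.get_obs()['t'],ctrl.get_obs()['contact_force'])
x=[.5041,.0861,.318,0,.087]
overlay('top',x,'pics/ov_t14.png',(280,210,520,350),3.3)
overlay('scene',x,'pics/ov_s14.png',(140,180,380,290),3.3)
cv2.imwrite('pics/t14.png',cv2.resize(ctrl.get_image('top')[230:330,300:460,::-1],None,fx=5,fy=5))
E
```

```text
11.7 [ 0.37668071  0.90600322 -0.53886515]
```

View pics/ov_t14.png

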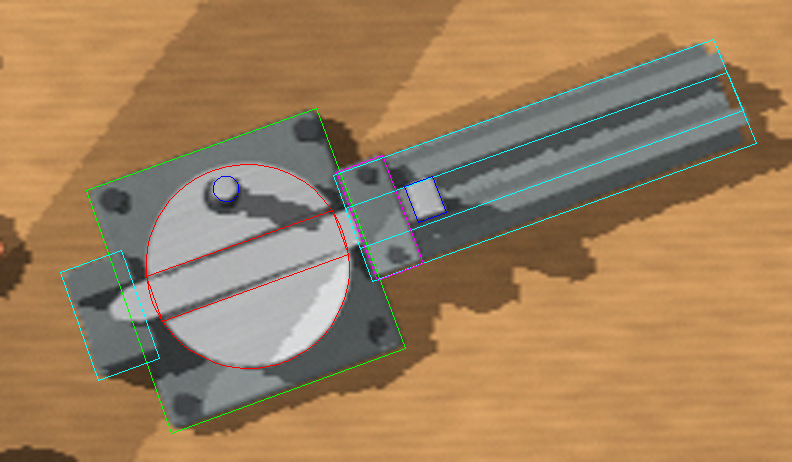

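View pics/ov_s14.png

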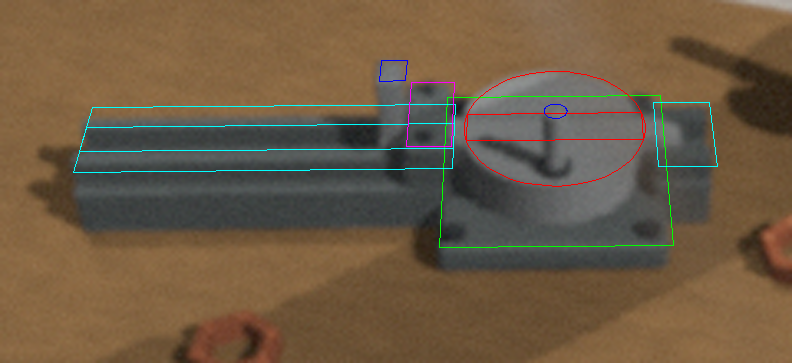

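View pics/t14.png

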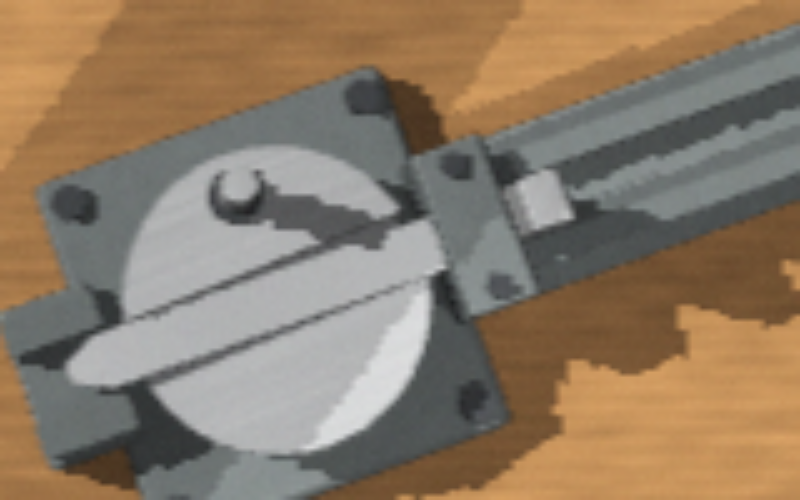

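The lug outline drawn at 87 mm behind the axis sits right on the lug at (425,199). The nose is in the keeper at (115,303) and the slot is parallel to the bolt. I'm handing in the job.

```bash
python3 -c "
from station import ctrl
print(ctrl.finish_job())"
```

```text
the job is handed in; nothing more can be done
None
```

The spindle is locked. I turned the disc clockwise by its pin from about 0.61 rad to 0, then pushed the bolt by its lug through the slot until the lug met the bridge. I handed in at about 12 s of the 51 s allowed.

- **Fully home:** at the end a further push moved nothing, with about 11 N on the fingers. The top view shows the lug about 87 mm behind the axis, the nose in the keeper and the slot in line with the bolt.
- **Clear of everything:** the gripper backed off and was above the lock, touching nothing, at hand-in. None of my moves went near the rings, caliper or dial stand. I did not re-measure their positions at the end.
- **Disagreements:** the wrist camera put the lock 2–3 mm to the side of where the other two cameras did, which did not matter for the pushes. The fingers drifted up about 10 mm early in the bolt push, and I brought them back down while pushing.

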